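Run the wing nut home on the squeegee clamp

TASK

The wing nut on the squeegee clamp has come loose. Turn it clockwise (seen from above) by pushing its wings round with a fingertip, stroke after stroke on the open front side, until it is fully home against its stop and its red wing points out over the red dot. Only push from one side: never pinch the nut or a wing between the fingers or straddle it with one finger on each side, and leave everything else lying where it is.

Things in the scene. Friction and masses are not known exactly. Their poses are not given: they have to be found in the camera images.
- bracket: Gray steel clamp bracket, fixed on the gray floor mat (4 mm thick). Origin on the mat's top, straight below the nut's vertical axis; -x is its open front (roughly towards the robot), z up. Base plate x -77 to +65, y -55 to +55, 8 mm high; dark clamp bar x -47 to +47, y -17 to +17, top at 42 mm, washer to 45 mm. All else is below 45 mm, but for nut, back flange and hood.
- hood_edge (a point): Middle of the front edge of the bracket's gray hood, on its top face; axes as the bracket's. The hood covers the rear of the nut: 30 mm to 65 mm behind the nut's axis (+x), 100 mm wide along y, 86 to 90 mm above the bracket's origin, joined to an upright back flange. Fingertips can get at the wings only in front of this edge.
- red_dot (a point): Red dot, 18 mm across, on the base plate 62 mm in front of the nut's axis (bracket -x).
- squeegee (a point): Top of the blue squeegee's head. The squeegee is clamped in the bracket and belongs to it: handle along the bracket's y, 28 mm thick, 24 mm behind the nut's axis, y from -70 to +130 mm; head and black blade x from -76 to +84 mm, y from -70 to -120 mm; all below 37 mm.
- nut_top (a point): Point on the nut's vertical axis, level with the top edge of its wings (80 mm above the bracket's origin). Turns with the nut: +x along the wing with the red ear, -x along the bare wing, z up. Wings reach 42 mm from the axis, 7 mm thick, with round ears 54 to 80 mm above the bracket's origin, centred 29 mm from the axis. Hub radius 12 mm, its top 13 mm below this point. Height does not change.
- wingnut (a joint): Turn of the wing nut in rad: 0 is fully home (hard stop, red wing along the bracket's -x, over the red dot); negative is loose: -3 means 3 rad still to turn. Grows clockwise seen from above. Starts at -5.7 to -3.9 (hard stop at -5.9). Light steady friction (about 2 N at 30 mm from the axis); it stays where it is left.
- bin_outer: Outer one of a nested pair of open green plastic bins, 150 x 210 x 80 mm high; origin at the centre of its underside. Bystander.
- bin_inner: Inner green plastic bin, 125 x 185 x 100 mm high, standing inside the outer one; origin at the centre of its underside. Bystander.
- scoop: Yellow plastic scoop, 205 mm long, 85 mm wide, 40 mm high, pan towards its +x, handle towards -x; origin on its underside. Bystander.
- brush: Small oak brush lying on its bristles, 130 (x) x 45 x 34 mm high, with a hanging hole; origin at the centre of its underside. Bystander, lying just in front of the bracket.
- bucket_grip: Stainless bucket handle grip, a tube 110 mm long (x) and 26 mm thick with bent wire ends, about 180 x 70 mm over all; origin on its underside below the tube's middle. Bystander.
- polish_tin: Black shoe polish tin with a black lid, 72 mm across, 32 mm high; origin at the centre of its underside. Bystander.
- shoehorn: Orange shoehorn lying flat, about 190 mm long (x), 36 mm wide, 10 mm high; origin on its underside below the blade's middle. Bystander.

How it is judged:
By the outcome, as a careful person would: the job done as asked, in the order asked, and still so for the second after the job is handed in, with the robot touching nothing.
It also fails if it takes over 64 s, if anything falls off the work surface, if the arm or the gripper's body presses on something with over 40 N, if the wrist force passes 120 N, or if a joint passes its speed limit or range.

ROBOT

A 7-joint arm with a two-finger parallel gripper is mounted at the origin on the work surface. World frame = base frame: x ahead of the robot, y to its left, z up, the work surface at z = 0. Lengths are in m, angles in rad, forces in N, time in s.
With the tool pointing down it reaches from about 0.4 to 0.85 m from the base axis. Payload 10.4 kg.
Tool frame: the origin (TCP) lies midway between the tips of the shut fingers; the grasp point (between the pads) lies 19 mm behind it; z points along the fingers, x is the direction in which the jaws open and shut, and the axes are right-handed (so a half turn about z gives the same grasp; the last joint's range is limited). The gripper opens to 85 mm and grips with 20 to 120 N. Pads are 22 mm wide; open, the fingers measure 114 mm over their backs; the gripper's body (76 mm by 85 mm) begins 54 mm behind the grasp point. The pads swing forward as they close: fully open they stand 13 mm farther back than shut.
Start: joints at [1.27, 0.332, -0.065, 1.46, 0.022, 1.35, -0.088], TCP at [0.171, -0.601, 0.231] pointing down, gripper open.
Joint ranges: [-2.6, 2.6], [-0.5, 2.12], [-1.47, 1.34], [0.16, 2.42], [-1.27, 4.41], [0.06, 2.06], [-2.6, 2.6]. Speed limits (rad/s): [2.22, 2.22, 2.79, 2.79, 3.14, 3.14, 3.14].

INTERFACE

Orientations are given as a unit quaternion [x, y, z, w].
In Python, from workcell import monitor, eyes, ticket, models gives the robot as it stands.
- The arm moves only by the tool servo_tool, never from a script. Its argument "motion" is a list of rows, each a list of 7 numbers: the opening, from 0 (shut) to 1 (fully open), then the shift along the tool's x, y, z in m, then the turn, a rotation vector about the tool's x, y, z in degrees. In form: [[fingers, tx, ty, tz, rx, ry, rz], ...]. A call has 1 to 20 rows; each row is the pose to reach, as a shift and turn from the pose commanded when the call began, along the tool's axes at that moment; what a row does not reach only later rows make up. A row lasts 1/8 s, in which the tool goes at most 62.5 mm and 10.7 degrees, less where a joint would pass 70% of its speed; a pose out of reach is approached as far as the arm can. A call with a gripper value outside its range is refused whole. The fingers move at their own pace and stop on an object; "grip_force" is the grip in N (left out, the last holds). Time passes only in rows, so rows that repeat a pose let the fingers close. It gives the time, the measured TCP pose, the force and the opening at its end, in the units of the state.
- monitor.get_obs(): the state, without advancing time (a new reading comes with each control period).
- eyes.camera(name): name is "side" or "top" or "wrist"; returns (picture, depth): 384x512x3 uint8, blue, green, red; 384x512 float32, m along the optical axis (not along the pixel's ray), 0 where there is no reading.
- eyes.camera_info(name): a dict with "intrinsics" (3x3 intrinsics, pixels), "extrinsics" (4x4, takes a point from world to camera coordinates); the wrist camera has in their place "tool_from_camera" (4x4, takes a point from camera to tool coordinates, whose origin is the TCP and whose axes are the tool frame's). Camera axes: x right, y down, z forward; pixel columns grow to the right and rows downward; lengths in m; the calibration is good to about 2 mm. A picture is of the moment at which its call begins: read the wrist's pose just before it. camera_info takes no time and is no camera call.
- ticket.hand_in(): hands the job in, once; it reports no verdict.
Trained networks look in the newest picture that a camera, given by its name, has taken for a name from the list of things; names that differ only in an ending like _2 or _b are one class to them, and where a whole thing is asked for, a point or a joint stands for the part that bears it (a point fixed in the world has none). Each returns a list of dicts, best first, with "confidence" (0 to 1); they miss things now and then, are a little off and sometimes report something else, mostly with a low value. They report only what shows in the picture. A call takes as long as a camera call.
- models.boxes_of(camera, thing): "point" ([x, y, z] in m, in the coordinates of the camera as it stood for that picture, good to about 4 mm: the middle of the surface that is visible of it).
The state is a dict: "clock": time; "joint_pos": joint angles; "joint_velocities": joint speeds; "tau": joint torques, N m; "position": TCP position; "ee_rot": TCP orientation; "ft_force": force on the tool from outside, world axes, zero at the start; "torque": the same for the moment, N m; "grip_width": opening from 0.0 (shut) to 1.0 (fully open).
Only numpy, scipy, OpenCV 4.12 (cv2) and the standard library are available. Lean on these libraries where they do the work, as an engineer would, in place of code of your own. Each camera call takes 0.05 s, during which the arm holds its last target. There are 200 camera calls.

## Working session

There is one attempt and no reset: what is moved stays moved. The work goes in short steps, Python scripts to look and compute and a tool call to move; the robot and the scene stay as the last step left them, time stands still between calls to the robot, and variables do not carry over. Pictures are saved under pics/ and viewed, about 8 in all and at most 12, crops included, and the job is handed in when it is done.

Besides the shell and the picture viewer there is one more tool, called after "Call:" as name([rows], argument=value, ...), one row to a line, values as JSON. servo_tool: Moves the arm, as the interface text tells. Its arguments: {"type":"object","properties":{"motion":{"type":"array"},"grip_force":{"type":"number"}},"required":["motion"]}

```bash
mkdir -p pics; cat > h.py <<'E'
import numpy as np, cv2
from workcell import monitor, eyes, ticket, models
from scipy.spatial.transform import Rotation as R
def cam2world(c,p):
    i=eyes.camera_info(c)
    if c=="wrist":
        o=monitor.get_obs(); q=np.array(i["tool_from_camera"])@np.r_[p,1]
        return R.from_quat(o["ee_rot"]).apply(q[:3])+o["position"]
    return (np.linalg.inv(i["extrinsics"])@np.r_[p,1])[:3]
def pix(c,d,u,v):
    K=np.array(eyes.camera_info(c)["intrinsics"]); z=d[int(v),int(u)]
    return cam2world(c,np.array([(u-K[0,2])/K[0,0]*z,(v-K[1,2])/K[1,1]*z,z]))
E
python3 - <<'E'
from h import *
o=monitor.get_obs(); print({k:np.round(v,3) for k,v in o.items()})
for c in ["top","side"]:
    im,d=eyes.camera(c); cv2.imwrite(f"pics/{c}0.png",im)
    for t in ["nut_top","wingnut","hood_edge","red_dot","bracket","squeegee","brush"]:
        for r in models.boxes_of(c,t)[:2]: print(c,t,round(r["confidence"],2),np.round(cam2world(c,r["point"]),3))
E
```

```text
{'clock': np.float64(0.0), 'joint_pos': array([ 1.27 ,  0.333, -0.065,  1.461,  0.022,  1.35 , -0.088]), 'joint_velocities': array([ 0.002,  0.   ,  0.001, -0.001, -0.   ,  0.002, -0.001]), 'tau': array([ 1.0000e-03, -6.2544e+01,  5.0000e-02, -3.9161e+01,  1.6000e-02,
        1.0000e-02, -0.0000e+00]), 'position': array([ 0.171, -0.601,  0.23 ]), 'ee_rot': array([ 0.798, -0.602, -0.001, -0.   ]), 'ft_force': array([-0.522,  0.362, -0.374]), 'torque': array([0.056, 0.049, 0.004]), 'grip_width': np.float64(1.002)}
top wingnut 0.44 [0.519 0.144 0.079]
top hood_edge 0.57 [0.523 0.147 0.075]
top hood_edge 0.56 [0.508 0.129 0.039]
top red_dot 0.63 [0.503 0.132 0.037]
top bracket 0.74 [0.511 0.13  0.036]
top squeegee 0.85 [0.507 0.133 0.035]
top brush 0.77 [0.41  0.218 0.039]
top brush 0.49 [0.508 0.131 0.037]
side nut_top 0.67 [0.517 0.161 0.074]
side wingnut 0.53 [0.523 0.16  0.076]
side hood_edge 0.89 [0.519 0.149 0.028]
side hood_edge 0.75 [0.554 0.424 0.015]
side red_dot 0.9 [0.517 0.147 0.03 ]
side bracket 0.66 [0.515 0.149 0.033]
side bracket 0.5 [0.41  0.229 0.04 ]
side squeegee 0.61 [0.513 0.148 0.03 ]
side brush 0.75 [0.409 0.227 0.038]
```

```bash
python3 - <<'E'
import cv2,numpy as np
a=cv2.imread("pics/top0.png");b=cv2.imread("pics/side0.png")
cv2.imwrite("pics/both.png",np.vstack([a,b])[:, :] if 0 else cv2.resize(np.hstack([a,b]),(800,300)))
E
```

```text
(no output)
```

View pics/top0.png

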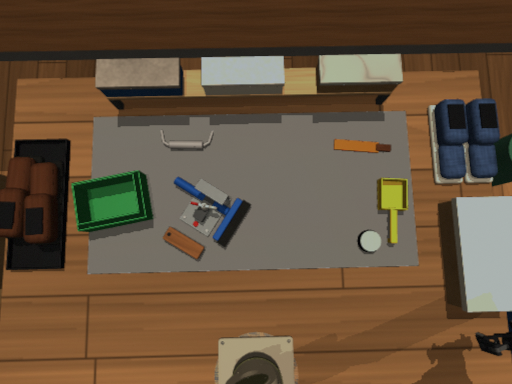

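View pics/side0.png

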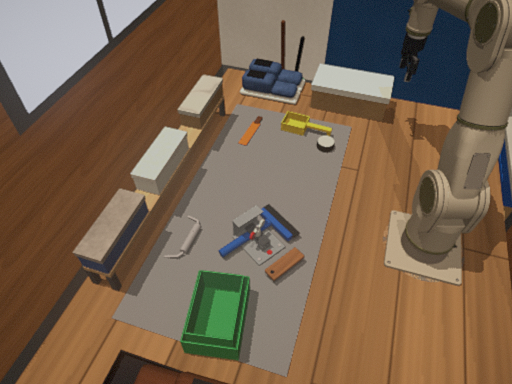

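Top view: bracket at about (203,208), squeegee handle to its upper left, red dot at about (196,222). The side view agrees: its front faces the brush. Next I measure colours in the top view and plan the look pose.

```bash
python3 - <<'E'
from h import *
im,d=eyes.camera("top")
hsv=cv2.cvtColor(im,cv2.COLOR_BGR2HSV)
m=((hsv[...,0]<6)|(hsv[...,0]>174))&(hsv[...,1]>170)&(hsv[...,2]>110)
n,l,s,c=cv2.connectedComponentsWithStats(m.astype(np.uint8))
for i in range(1,n):
    u,v=c[i]
    if 150<u<260 and 170<v<250: print(s[i,4],c[i],np.round(pix("top",d,round(u),round(v)),3))
i=eyes.camera_info("wrist");print(np.round(i["tool_from_camera"],3),i["intrinsics"])
o=monitor.get_obs();r=R.from_quat(o["ee_rot"])
for t in [(.42,-.35,.33),(.45,.14,.33)]: print(np.round(r.inv().apply(np.array(t)-o["position"]),3))
cv2.imwrite("pics/crop.png",cv2.resize(im[170:250,150:260],None,fx=6,fy=6,interpolation=cv2.INTER_CUBIC))
E
```

```text
13 [193.76923077 203.23076923] [0.529 0.178 0.083]
18 [195.27777778 223.16666667] [0.472 0.185 0.018]
[[ 1.    -0.    -0.001 -0.   ]
 [ 0.     0.956  0.295 -0.075]
 [ 0.001 -0.295  0.956 -0.143]
 [ 0.     0.     0.     1.   ]] [[272.39214188   0.         257.19740417]
 [  0.         272.39214188 185.99003581]
 [  0.           0.           1.        ]]
[-0.173 -0.308 -0.099]
[-0.636 -0.471 -0.099]
```

View pics/crop.png

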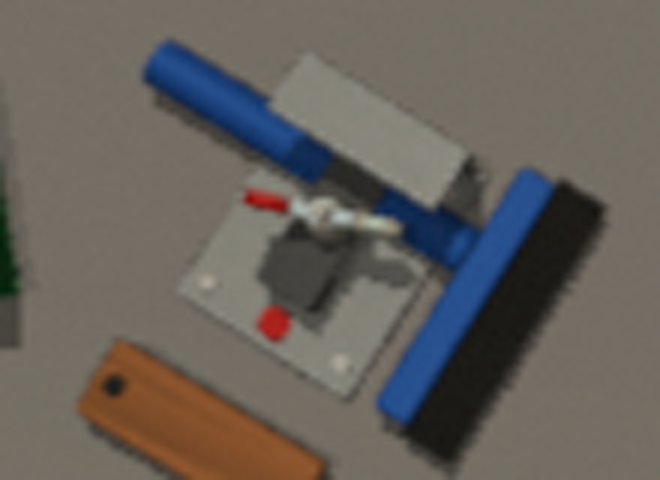

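Red ear at crop (265,200), pointing to bracket about +110°, so roughly 5 rad are left to turn. The hub is at (322,215) and the hood at its upper right. Next is a closer look.

Call:
servo_tool([
  [0,-0.173,-0.308,-0.08,0,0,0],
  [0,-0.173,-0.308,-0.08,0,0,0],
  [0,-0.173,-0.308,-0.08,0,0,0],
  [0,-0.173,-0.308,-0.08,0,0,0],
  [0,-0.173,-0.308,-0.08,0,0,0],
  [0,-0.649,-0.569,-0.07,0,0,-42],
  [0,-0.649,-0.569,-0.07,0,0,-42],
  [0,-0.649,-0.569,-0.07,0,0,-42],
  [0,-0.649,-0.569,-0.07,0,0,-42],
  [0,-0.649,-0.569,-0.07,0,0,-42],
  [0,-0.649,-0.569,-0.07,0,0,-42],
  [0,-0.649,-0.569,-0.07,0,0,-42],
  [0,-0.649,-0.569,-0.07,0,0,-42],
  [0,-0.649,-0.569,-0.07,0,0,-42],
  [0,-0.649,-0.569,-0.07,0,0,-42],
  [0,-0.649,-0.569,-0.07,0,0,-42],
  [0,-0.649,-0.569,-0.07,0,0,-42],
  [0,-0.649,-0.569,-0.07,0,0,-42],
  [0,-0.649,-0.569,-0.07,0,0,-42],
])

```text
clock: 3.22
position: [0.5408, 0.1781, 0.3015]
ee_rot: [0.961, -0.277, 0.0, 0.0]
ft_force: [0.0, -0.1, -0.0]
grip_width: -0.004
```

```bash
cat >> h.py <<'E'
def reds(c,im,d):
    hsv=cv2.cvtColor(im,cv2.COLOR_BGR2HSV)
    m=((hsv[...,0]<6)|(hsv[...,0]>174))&(hsv[...,1]>150)&(hsv[...,2]>90)
    n,l,s,ce=cv2.connectedComponentsWithStats(m.astype(np.uint8))
    for i in range(1,n):
        if s[i,4]>25:
            u,v=np.median(np.argwhere(l==i)[:,::-1],axis=0)
            print("red",s[i,4],ce[i].round(),np.round(pix(c,d,u,v),4))
E
python3 - <<'E'
from h import *
o=monitor.get_obs();print(o["position"],R.from_quat(o["ee_rot"]).as_matrix().round(3),o["grip_width"],o["joint_pos"].round(2),o["ft_force"].round(1))
im,d=eyes.camera("wrist");cv2.imwrite("pics/w1.png",im);np.save("d1.npy",d);reds("wrist",im,d)
for t in ["nut_top","hood_edge","red_dot"]:
    for r in models.boxes_of("wrist",t)[:2]: print(t,round(r["confidence"],2),np.round(cam2world("wrist",r["point"]),3))
E
```

```text
[0.54077203 0.17809526 0.3014857 ] [[ 0.846 -0.532  0.   ]
 [-0.532 -0.846 -0.001]
 [ 0.001  0.    -1.   ]] -0.003967979766593345 [ 0.26  0.27 -0.81  1.47  0.2   1.49 -1.1 ] [ 0.  -0.1 -0. ]
red 90 [250. 163.] [0.5304 0.1811 0.0839]
red 72 [219. 171.] [0.471  0.1851 0.0147]
nut_top 0.76 [0.522 0.156 0.072]
nut_top 0.3 [0.525 0.153 0.036]
hood_edge 0.79 [0.525 0.155 0.037]
red_dot 0.66 [0.527 0.157 0.041]
```

View pics/w1.png

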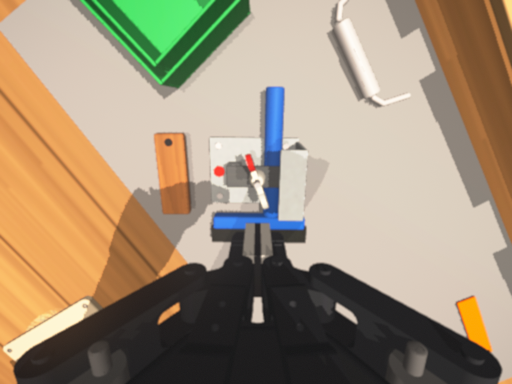

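The image is aligned with the bracket: dot at (219,171), red ear at (250,163), and the shut fingers are thin. Axis is about (0.5235, 0.152) with yaw −32°, which puts the red wing at about +109° in the bracket frame. Stroke 1 pushes the red wing.

Call:
servo_tool([
  [0,-0.037,0.011,0.06,0,0,0],
  [0,-0.037,0.011,0.12,0,0,0],
  [0,-0.037,0.011,0.18,0,0,0],
  [0,-0.037,0.011,0.22,0,0,0],
  [0,-0.037,0.011,0.239,0,0,0],
  [0,-0.037,0.011,0.239,0,0,0],
  [0,-0.024,0.007,0.239,0,0,0],
  [0,-0.017,0.003,0.239,0,0,0],
  [0,-0.01,-0.001,0.239,0,0,0],
  [0,-0.004,-0.002,0.239,0,0,0],
  [0,0.002,-0.002,0.239,0,0,0],
  [0,0.006,-0.0015,0.239,0,0,0],
  [0,0.01,0,0.239,0,0,0],
  [0,0.01,0,0.239,0,0,0],
  [0,-0.006,-0.011,0.239,0,0,0],
  [0,-0.006,-0.011,0.22,0,0,0],
  [0,-0.006,-0.011,0.17,0,0,0],
  [0,-0.006,-0.011,0.11,0,0,0],
  [0,0,0,0.05,0,0,0],
  [0,0,0,0.0,0,0,0],
])

```text
clock: 5.92
position: [0.5405, 0.1788, 0.3055]
ee_rot: [0.961, -0.276, 0.002, -0.0]
ft_force: [1.1, 0.3, 0.2]
grip_width: -0.004
```

```bash
python3 - <<'E'
from h import *
o=monitor.get_obs();print(o["position"],o["joint_velocities"].round(2))
im,d=eyes.camera("wrist");reds("wrist",im,d);cv2.imwrite("pics/w2.png",cv2.resize(im[120:250,190:330],None,fx=4,fy=4,interpolation=cv2.INTER_CUBIC))
E
```

```text
[0.54050429 0.17877691 0.30545258] [-0.01 -0.16 -0.04 -0.65 -0.13  0.77  0.1 ]
red 104 [273. 169.] [0.5556 0.1593 0.0913]
red 71 [219. 171.] [0.4742 0.1872 0.0206]
```

View pics/w2.png

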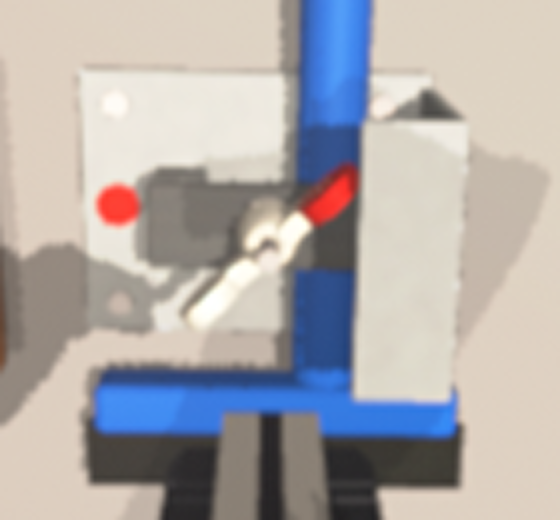

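Red wing is now at about 45°, with its ear at crop (335,195), and the bare wing is at about 225° at crop (200,310), as planned. Stroke 2 pushes the bare wing from 225° to 45°.

Call:
servo_tool([
  [0,-0.004,0.071,0.04,0,0,0],
  [0,-0.004,0.071,0.1,0,0,0],
  [0,-0.004,0.071,0.16,0,0,0],
  [0,-0.004,0.071,0.21,0,0,0],
  [0,-0.004,0.071,0.239,0,0,0],
  [0,-0.004,0.071,0.239,0,0,0],
  [0,-0.012,0.062,0.239,0,0,0],
  [0,-0.022,0.0564,0.239,0,0,0],
  [0,-0.027,0.051,0.239,0,0,0],
  [0,-0.031,0.045,0.239,0,0,0],
  [0,-0.033,0.0395,0.239,0,0,0],
  [0,-0.034,0.034,0.239,0,0,0],
  [0,-0.034,0.028,0.239,0,0,0],
  [0,-0.033,0.0224,0.239,0,0,0],
  [0,-0.031,0.017,0.239,0,0,0],
  [0,-0.028,0.012,0.239,0,0,0],
  [0,-0.024,0.008,0.239,0,0,0],
  [0,-0.02,0.004,0.239,0,0,0],
  [0,-0.015,0.001,0.239,0,0,0],
  [0,-0.01,-0.001,0.239,0,0,0],
])

```text
clock: 8.48
position: [0.5329, 0.1854, 0.0622]
ee_rot: [0.961, -0.276, -0.0, -0.0]
ft_force: [-2.9, -0.1, -0.1]
grip_width: -0.001
```

Call:
servo_tool([
  [0,0.006,-0.001,0,0,0,0],
  [0,0.012,-0.001,0,0,0,0],
  [0,0.016,0,0,0,0,0],
  [0,0.02,0.001,0,0,0,0],
  [0,0.02,0.001,0,0,0,0],
  [0,0.004,-0.01,0,0,0,0],
  [0,0.004,-0.01,-0.02,0,0,0],
  [0,0.004,-0.01,-0.07,0,0,0],
  [0,0.004,-0.01,-0.13,0,0,0],
  [0,0.01,0.001,-0.19,0,0,0],
  [0,0.01,0.001,-0.239,0,0,0],
  [0,0.01,0.001,-0.239,0,0,0],
])

```text
clock: 9.98
position: [0.5417, 0.1805, 0.3069]
ee_rot: [0.961, -0.276, 0.004, -0.002]
ft_force: [-0.1, -0.2, -1.2]
grip_width: -0.001
```

```bash
python3 - <<'E'
from h import *
o=monitor.get_obs();print(o["position"],o["joint_velocities"].round(2))
im,d=eyes.camera("wrist");reds("wrist",im,d);cv2.imwrite("pics/w3.png",cv2.resize(im[120:250,190:330],None,fx=4,fy=4,interpolation=cv2.INTER_CUBIC))
E
```

```text
[0.54165259 0.1804537  0.3069034 ] [-0.01  0.04  0.01  0.09  0.01 -0.05 -0.01]
red 73 [219. 173.] [0.469  0.1833 0.0114]
red 74 [241. 197.] [0.4936 0.1475 0.0819]
```

View pics/w3.png

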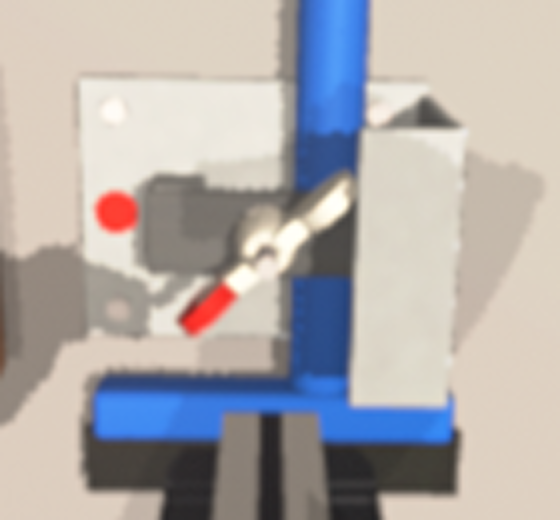

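Red wing is at about 222°, with its ear at crop (208,308). The last stroke starts the same way, then eases up to the stop.

Call:
servo_tool([
  [0,-0.004,0.071,0.04,0,0,0],
  [0,-0.004,0.071,0.1,0,0,0],
  [0,-0.004,0.071,0.16,0,0,0],
  [0,-0.004,0.071,0.21,0,0,0],
  [0,-0.004,0.071,0.239,0,0,0],
  [0,-0.004,0.071,0.239,0,0,0],
  [0,-0.012,0.062,0.239,0,0,0],
  [0,-0.022,0.0564,0.239,0,0,0],
  [0,-0.027,0.052,0.239,0,0,0],
  [0,-0.031,0.05,0.239,0,0,0],
  [0,-0.032,0.048,0.239,0,0,0],
  [0,-0.033,0.0465,0.239,0,0,0],
  [0,-0.033,0.0465,0.239,0,0,0],
  [0,-0.033,0.0465,0.239,0,0,0],
])

```text
clock: 11.78
position: [0.488, 0.1562, 0.0623]
ee_rot: [0.961, -0.277, -0.0, 0.001]
ft_force: [-1.6, -5.4, 4.1]
grip_width: -0.0
```

Call:
servo_tool([
  [0,0,-0.001,0,0,0,0],
  [0,0,-0.002,0,0,0,0],
  [0,0,-0.002,0,0,0,0],
])

```text
clock: 12.15
position: [0.4881, 0.1563, 0.062]
ee_rot: [0.961, -0.277, -0.001, 0.002]
ft_force: [-7.3, -11.8, 8.7]
grip_width: 0.001
```

The force is climbing with no motion, at by ≈ −15 mm, where the stop should be. I push a little more, then back off and look.

Call:
servo_tool([
  [0,0,-0.002,0,0,0,0],
  [0,0,-0.002,0,0,0,0],
])

```text
clock: 12.4
position: [0.4883, 0.1565, 0.0616]
ee_rot: [0.961, -0.278, -0.002, 0.004]
ft_force: [-11.6, -17.3, 14.0]
grip_width: -0.005
```

Call:
servo_tool([
  [0,0.002,0.015,0,0,0,0],
  [0,0.002,0.025,0,0,0,0],
  [0,0.002,0.025,-0.04,0,0,0],
  [0,0.002,0.025,-0.09,0,0,0],
  [0,0.033,-0.03,-0.15,0,0,0],
  [0,0.033,-0.042,-0.2,0,0,0],
  [0,0.033,-0.042,-0.239,0,0,0],
  [0,0.033,-0.042,-0.239,0,0,0],
  [0,0.033,-0.042,-0.239,0,0,0],
])

```text
clock: 13.52
position: [0.5401, 0.1786, 0.3006]
ee_rot: [0.961, -0.276, -0.0, 0.0]
ft_force: [1.2, -0.5, -0.2]
grip_width: -0.001
```

```bash
python3 - <<'E'
from h import *
o=monitor.get_obs();print(o["position"],o["ft_force"].round(1),o["joint_velocities"].round(2))
im,d=eyes.camera("wrist");reds("wrist",im,d);cv2.imwrite("pics/w4.png",cv2.resize(im[120:250,150:330],None,fx=4,fy=4,interpolation=cv2.INTER_CUBIC))
E
```

```text
[0.54006051 0.17855303 0.30055558] [ 1.2 -0.5 -0.2] [ 0.    0.01  0.01  0.02  0.    0.   -0.  ]
red 76 [220. 171.] [0.4705 0.1845 0.0142]
red 97 [236. 182.] [0.4971 0.1694 0.0822]
```

View pics/w4.png

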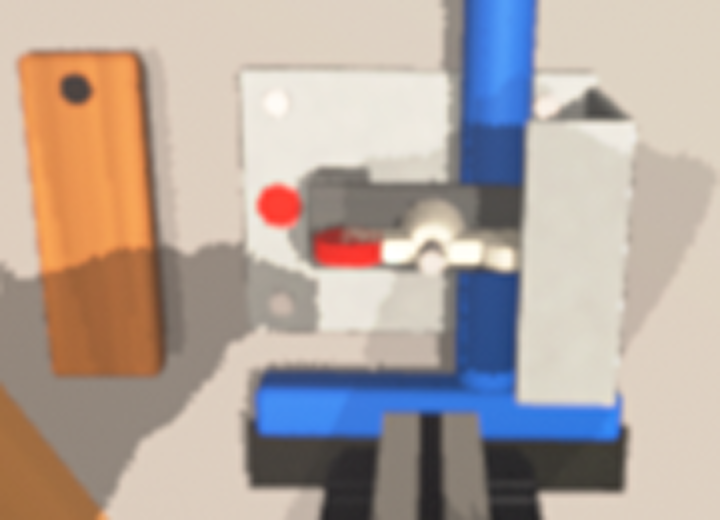

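The wing lies along the bracket's −x over the dot, with its ear at crop (347,248). The measured bearing is 147° against 148° expected, and the stop held at about 25 N.

```bash
python3 -c "
from workcell import ticket; print(ticket.hand_in())"
```

```text
the job is handed in; nothing more can be done
None
```

The wing nut is home against its stop with its red wing out over the red dot, and the job is handed in. I used three one-sided pushes with the shut fingertips on the open front: red wing, bare wing, then red wing again, about 5 rad in all.

- **Stop:** on the last push the force rose from about 7 N to 25 N while the fingertip moved less than 1 mm, so the nut was against the stop.
- **Direction:** with the arm clear, the red wing's bearing measured about 147°, against 148° expected for fully home.
- **Surroundings:** the brush, squeegee and bracket looked undisturbed in the last close-up. I did not take a final picture of the bystanders further away, but the moves at fingertip height stayed around the nut.
- **Time:** the clock read about 13.5 s at the last move.

No check failed. The trained networks' points for the dot and hood edge were off, so I used the red colour and depth readings instead.

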